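# Rub two edges of a tile and lock it in its cradle

## Robot

A 7-joint arm with a two-finger parallel gripper is mounted at the origin on a cart in front of the work surface, level with it; the furniture and walls round the work are solid. World frame = base frame: x ahead of the robot, y to its left, z up, the work surface at z = 0. Lengths are in m, angles in rad, forces in N, time in s.
With the tool pointing down it reaches from about 0.4 to 0.85 m from the base axis. Payload 4.5 kg.
Tool frame: the origin (TCP) lies at the very end of the fingers, on their centre line; the grasp point (between the pads) lies 19 mm behind it; y points along the fingers, z is the direction in which the jaws open and shut, and the axes are right-handed (so a half turn about y gives the same grasp; the last joint's range is limited). The gripper opens to 88 mm and grips with 3 to 60 N. Pads are 18 mm wide; open, the fingers measure 123 mm over their backs; the gripper's body (75 mm by 187 mm) begins 45 mm behind the grasp point.
Start: joints at [-1.077, 0.689, -0.195, 1.565, 0.157, 0.902, -0.215], TCP at [0.277, 0.56, 0.239] pointing down, gripper open.
Joint ranges: [-3.01, 3.01], [-0.46, 2.08], [-1.47, 1.51], [0.13, 2.56], [-1, 4.14], [0.04, 2.09], [-2.66, 2.66]. Speed limits (rad/s): [2.57, 2.57, 3.14, 3.14, 3.14, 3.14, 3.14].

## Interface

Orientations are given as a unit quaternion [x, y, z, w].
In Python, from plant import readout, vision, finish_job gives the robot as it stands.
- The arm moves only by the tool drive_tool, never from a script. Its argument "plan" is a list of rows, each an object with "hand": the closure, from 0 (fully open) to 1 (shut); "linear": the shift along the world's x, y, z in m, a list of three; "dr": the turn, a rotation vector about the world's x, y, z in degrees, a list of three. A call has 1 to 8 rows; each row shifts and turns the pose as measured when the row begins; what a row does not reach is not made up. A row lasts 1/10 s, in which the tool goes at most 50 mm and 8.59 degrees, less where a joint would pass 70% of its speed; a pose out of reach is approached as far as the arm can. A call with a gripper value outside its range is refused whole. The fingers move at their own pace and stop on an object; the grip force is fixed at half the most. Time passes only in rows, so rows that do not move let the fingers close. It gives the time, the measured TCP pose, the force and the opening at its end, in the units of the state.
- readout.sense(): the state, without advancing time (a new reading comes with each control period).
- vision.read_camera(name): name is "scene" or "top" or "wrist"; returns a dict with "image" (420x560x3 uint8, red, green, blue), "fx", "fy", "cx", "cy" (pixels), "cam_to_world" (4x4, takes a point from camera to world coordinates). Camera axes: x right, y up, looking along -z (the intrinsics and any distortion apply to the point x, -y, -z); pixel columns grow to the right and rows downward; lengths in m; the calibration is good to about 2 mm. The wrist camera is an equidistant fisheye: a pixel r from the principal point sees the ray r / f radians off the axis. A picture is of the moment at which its call begins. There is no depth.
- finish_job(): hands the job in, once; it reports no verdict.
The state is a dict: "time": time; "q": joint angles; "joint_vel": joint speeds; "joint_efforts": joint torques, N m; "eef_pos": TCP position; "tcp_rot": TCP orientation; "wrist_force": force on the tool from outside, world axes, zero at the start; "torque": the same for the moment, N m; "width": finger opening in m.
Only numpy, scipy, OpenCV 4.12 (cv2) and the standard library are available. Lean on these libraries where they do the work, as an engineer would, in place of code of your own. Each camera call takes 0.05 s, during which the arm holds its last target. There are 200 camera calls.

## Task

Take the stone tile by its wooden grip and rub its orange edge along the sprung abrasive bar of the rubbing bench, held flat against it and pressed enough to push the bar back a few millimetres, in one stroke along the bar from the green-capped end to the black-capped end; then turn the tile and rub its blue edge the same way, again from green to black. Finally set the tile down flat in the grey cradle and, once it lies there, swing the yellow keeper bar fully shut across the cradle's front. Leave the other things on the desk where they are.

Things in the scene. Friction and masses are not known exactly. Their poses are not given: they have to be found in the camera images.
- workpiece: Workpiece, 160 g, loose: pale stone tile 66 x 66 x 10 mm with an upright square wooden grip 26 x 26 mm on its middle, from 10 to 56 mm above the underside, sides parallel to the tile's edges. Origin: centre of the tile's underside; z up along the grip, +x towards the orange edge, +y towards the blue edge (the other two edges are unmarked).
- orange_edge (a point): Middle of the orange edge face, 33 mm along the workpiece's +x, 5 mm above its underside.
- blue_edge (a point): Middle of the blue edge face, 33 mm along the workpiece's +y, 5 mm above its underside.
- rubbing_bench: Rubbing bench, fixed: aluminium bed 165 x 220 x 8 mm (x from -74 to +90 mm, y +-110, top at z = 8 mm) with a dark bent bracket 42 mm high along its far side. Origin on the desk near the middle of the bed; +x towards bar and bracket, +y along the bar towards its green-capped end. The bar stands in front of the bracket. The tile may slide on the bed or be held a few mm above it.
- bar_face (a point): Middle of the grey abrasive face of the sprung bar (moves with the bar). The face looks along -x of the bench, is 180 mm long (+-90 mm along y, then 9 mm end caps: green at +y, black at -y) and spans z = 10 to 35 mm of the bench; at rest it lies at x = 42 mm, y = 0, z = 22.5 mm of the bench. Axes as the bench's. A tile flush with an end of the face has its centre 57 mm from the middle.
- rub_bar (a joint): How far the sprung bar is pushed back towards the bracket, m: 0 at rest, 0.010 at its stop; 1 N plus 0.7 N per mm.
- cradle: Cradle, fixed: grey square nest, floor 6 mm thick, inside 82 x 82 mm, walls 6 mm thick rising to 23 mm at +x and both sides (+-y), open at -x (front). Origin on the desk below the middle of the nest. At the front a keeper bar on a post at x = -52, y = +50 mm and an open steel clip at x = -52, y = -52 mm that receives it.
- keeper (a joint): Keeper bar angle, rad: 0 shut (lying along the cradle's front, in the clip), grows as its free end swings out towards -x of the cradle; to 1.5. Stiff, stays where it is left (about 0.4 N at the knob).
- keeper_knob (a point): Top centre of the black upright knob on the yellow keeper bar, 14 mm in diameter, from 22 to 56 mm above the desk, 80 mm from the hinge.
- keeper_hinge (a point): Point on the keeper's vertical hinge axis, 18 mm above the desk. The bar is 10 mm high (13 to 23 mm), 8 mm thick, and 102 mm long.
- nippers: Bystander, to be left alone: blue-handled wheeled nippers, 60x171x17 mm. Origin: centre of its underside.
- dish: Bystander, to be left alone: small dish of peach tiles, 102 across, 26 high mm. Origin: centre of its underside.
- aqua_jar: Bystander, to be left alone: jar of aqua chips, 55 across, 74 high mm. Origin: centre of its underside.
- gold_jar: Bystander, to be left alone: jar of gold chips, 49 across, 66 high mm. Origin: centre of its underside.
Mind the look-alikes: they are no part of the job. What is shaped like the workpiece but red or turquoise is not meant.

How it is judged:
On the way, in this order (a step that is already met when the one before it is completed fails the run):
1. orange edge flat against the sprung bar and pushing it back, at the green-capped end (x of orange_edge in the frame of bar_face between -0.005 and 0.005 m and y of orange_edge in the frame of bar_face between 0.035 and 0.2 m and z of orange_edge in the frame of bar_face between -0.014 and 0.014 m and value of joint rub_bar above 0.001 m and angle between the x axis of workpiece and the x axis of rubbing_bench, either way round below 0.12 rad and x of workpiece in the frame of bar_face below -0.028 m), for 0.05 s.
2. orange edge flat against the sprung bar and pushing it back, at the middle (x of orange_edge in the frame of bar_face between -0.005 and 0.005 m and y of orange_edge in the frame of bar_face between -0.015 and 0.015 m and z of orange_edge in the frame of bar_face between -0.014 and 0.014 m and value of joint rub_bar above 0.001 m and angle between the x axis of workpiece and the x axis of rubbing_bench, either way round below 0.12 rad and x of workpiece in the frame of bar_face below -0.028 m), for 0.05 s.
3. orange edge flat against the sprung bar and pushing it back, at the black-capped end (x of orange_edge in the frame of bar_face between -0.005 and 0.005 m and y of orange_edge in the frame of bar_face between -0.2 and -0.035 m and z of orange_edge in the frame of bar_face between -0.014 and 0.014 m and value of joint rub_bar above 0.001 m and angle between the x axis of workpiece and the x axis of rubbing_bench, either way round below 0.12 rad and x of workpiece in the frame of bar_face below -0.028 m), for 0.05 s.
4. blue edge flat against the sprung bar and pushing it back, at the green-capped end (x of blue_edge in the frame of bar_face between -0.005 and 0.005 m and y of blue_edge in the frame of bar_face between 0.035 and 0.2 m and z of blue_edge in the frame of bar_face between -0.014 and 0.014 m and value of joint rub_bar above 0.001 m and angle between the y axis of workpiece and the x axis of rubbing_bench, either way round below 0.12 rad and x of workpiece in the frame of bar_face below -0.028 m), for 0.05 s.
5. blue edge flat against the sprung bar and pushing it back, at the middle (x of blue_edge in the frame of bar_face between -0.005 and 0.005 m and y of blue_edge in the frame of bar_face between -0.015 and 0.015 m and z of blue_edge in the frame of bar_face between -0.014 and 0.014 m and value of joint rub_bar above 0.001 m and angle between the y axis of workpiece and the x axis of rubbing_bench, either way round below 0.12 rad and x of workpiece in the frame of bar_face below -0.028 m), for 0.05 s.
6. blue edge flat against the sprung bar and pushing it back, at the black-capped end (x of blue_edge in the frame of bar_face between -0.005 and 0.005 m and y of blue_edge in the frame of bar_face between -0.2 and -0.035 m and z of blue_edge in the frame of bar_face between -0.014 and 0.014 m and value of joint rub_bar above 0.001 m and angle between the y axis of workpiece and the x axis of rubbing_bench, either way round below 0.12 rad and x of workpiece in the frame of bar_face below -0.028 m), for 0.05 s.
7. tile flat in the cradle while the keeper still stands open (x of workpiece in the frame of cradle between -0.017 and 0.011 m and y of workpiece in the frame of cradle between -0.011 and 0.011 m and z of workpiece in the frame of cradle between 0.002 and 0.01 m and angle between workpiece's own z axis and vertical below 0.06 rad and value of joint keeper above 0.5 rad), for 0.2 s.
At the end, for the whole second after the job is handed in: The tile lies flat and at rest in the cradle: origin 2 to 10 mm above the desk, between 17 mm in front of and 11 mm behind the nest's centre, within 11 mm sideways, upright within 0.06 rad; the keeper is shut to within 0.08 rad (x of workpiece in the frame of cradle between -0.017 and 0.011 m and y of workpiece in the frame of cradle between -0.011 and 0.011 m and z of workpiece in the frame of cradle between 0.002 and 0.01 m and angle between workpiece's own z axis and vertical below 0.06 rad and value of joint keeper below 0.08 rad and linear speed of workpiece below 0.02 m/s); the robot touches nothing.
It fails at once if a bystander is moved by more than 30 mm (distance of any of nippers, dish, aqua_jar, gold_jar from where it was at the start of the episode above 0.03 m).
It also fails if it takes over 67 s, if anything falls off the work surface, if the arm or the gripper's body presses on something with over 40 N, if the wrist force passes 120 N, or if a joint passes its speed limit or range.

## Working session

There is one attempt and no reset: what is moved stays moved. The work goes in short steps, Python scripts to look and compute and a tool call to move; the robot and the scene stay as the last step left them, time stands still between calls to the robot, and variables do not carry over. Pictures are saved under pics/ and viewed, about 8 in all and at most 12, crops included, and the job is handed in when it is done.

Besides the shell and the picture viewer there is one more tool, called after "Request:" as a command line: name --argument value ..., lists and objects as JSON in quotes. drive_tool: Moves the arm, as the interface text tells. Its arguments: {"type":"object","properties":{"plan":{"type":"array"}},"required":["plan"]}

```bash
ls; mkdir -p pics; cat > h.py <<'E'
import numpy as np,cv2
from plant import readout,vision
def grab(n,f=None):
    c=vision.read_camera(n)
    if f: cv2.imwrite('pics/'+f,cv2.cvtColor(c['image'],cv2.COLOR_RGB2BGR))
    np.savez('last_%s.npz'%n,**{k:np.array(v) for k,v in c.items()})
    return c
def load(n): return dict(np.load('last_%s.npz'%n))
def ray(c,u,v,fish=False):
    x=(u-c['cx'])/c['fx'];y=(v-c['cy'])/c['fy']
    if fish:
        r=np.hypot(x,y);s=np.sin(r)/r if r>1e-9 else 1
        d=np.array([x*s,-y*s,-np.cos(r)])
    else: d=np.array([x,-y,-1.])
    T=np.array(c['cam_to_world']);return T[:3,3],T[:3,:3]@d
def pt(c,u,v,z,fish=False):
    o,d=ray(c,u,v,fish);return o+d*(z-o[2])/d[2]
E
python3 - <<'E'
from h import *
a=grab('scene','s0.png');b=grab('top','t0.png')
print({k:b[k] for k in b if k!='image'},a['cam_to_world'])
print(readout.sense())
E
```

```text
pics
{'fx': 441.11250999492006, 'fy': 441.11250999492006, 'cx': 281.6601931026914, 'cy': 207.17280860220518, 'cam_to_world': array([[-0.0198709 ,  0.99733948, -0.0701364 ,  0.50005892],
       [-0.99976525, -0.02042718, -0.00722303,  0.0081299 ],
       [-0.0086365 ,  0.06997641,  0.99751126,  1.32166112],
       [ 0.        ,  0.        ,  0.        ,  1.        ]])} [[ 0.71958691  0.47889045 -0.50285049 -0.12720198]
 [-0.69439995  0.49433702 -0.52291454 -0.72686534]
 [-0.00184117  0.72546182  0.68825995  1.072935  ]
 [ 0.          0.          0.          1.        ]]
{'time': 0.1, 'q': array([-1.07720097,  0.68985315, -0.1945186 ,  1.56617239,  0.15731563,
        0.90256019, -0.21509798]), 'joint_vel': array([ 0.00057298, -0.00110205,  0.00183007, -0.00234591,  0.0006766 ,
       -0.00062446, -0.00104469]), 'joint_efforts': array([-2.78853084e-03, -5.28498638e+01, -1.27124269e+00, -1.53839153e+01,
       -5.24722261e-02,  1.94676031e-03,  5.69247118e-05]), 'eef_pos': array([0.27715605, 0.55957713, 0.23803756]), 'tcp_rot': array([ 0.68906907, -0.16118698,  0.16102683, -0.68794835]), 'wrist_force': array([-0.14051037, -0.61832947, -1.12986057]), 'torque': array([-0.01872765,  0.02812037, -0.01993727]), 'width': 0.08812978839260872}
```

View pics/t0.png

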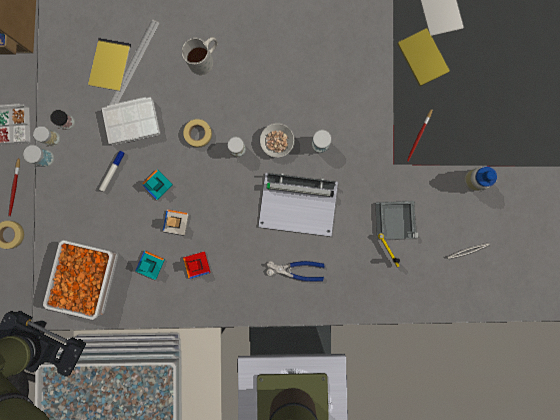

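View pics/s0.png

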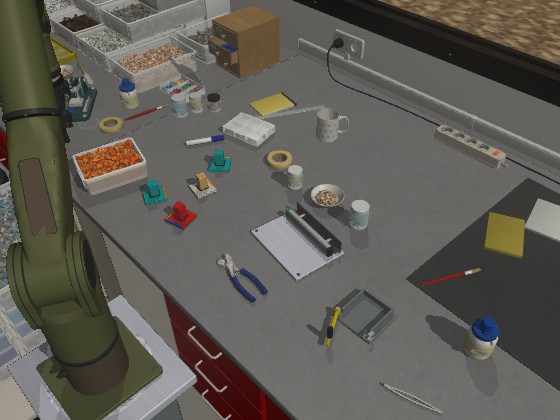

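Top view: the candidates are a pale tile with wooden grip at (175,222), turquoise ones at (157,184) and (151,264), and a red one at (196,264). I choose the pale one at (175,222). The bench is at (298,205), the cradle at (397,220) and the keeper at (388,250).

```bash
python3 - <<'E'
from h import *
c=load('top');im=cv2.cvtColor(c['image'],cv2.COLOR_RGB2BGR)
A=cv2.resize(im[195:250,145:205],None,fx=6,fy=6,interpolation=cv2.INTER_CUBIC) #360x330
C=cv2.resize(im[195:275,368:424],None,fx=6,fy=6,interpolation=cv2.INTER_CUBIC)#336x480
B=cv2.resize(im[165:245,250:345],None,fx=4,fy=4,interpolation=cv2.INTER_CUBIC)#380x320
o=np.zeros((600,800,3),np.uint8)
o[:270,:360]=A[:270];o[0:480,400:736]=C;o[275:595,:380]=B
cv2.imwrite('pics/z.png',o)
hsv=cv2.cvtColor(im,cv2.COLOR_BGR2HSV)
def blobs(name,lo,hi,box,z):
    m=cv2.inRange(hsv,lo,hi);mm=np.zeros_like(m);x0,y0,x1,y1=box;mm[y0:y1,x0:x1]=m[y0:y1,x0:x1]
    n,l,s,ct=cv2.connectedComponentsWithStats(mm)
    for i in range(1,n):
        if s[i,4]>=5: print(name,s[i],ct[i].round(1),pt(c,*ct[i],z).round(4))
blobs('orange',(5,120,120),(22,255,255),(145,195,205,250),.008)
blobs('blue',(100,100,60),(130,255,255),(145,195,205,250),.008)
blobs('green',(40,80,40),(85,255,255),(250,165,345,245),.03)
blobs('yellow',(20,120,100),(35,255,255),(368,195,424,275),.023)
E
```

```text
orange [168 210  19   5  35] [176.9 211.7] [0.5852 0.3312 0.008 ]
orange [167 217  13  10  98] [172.7 221.6] [0.556  0.3438 0.008 ]
blue [152 195   4   4   7] [153.7 196.3] [0.633  0.4005 0.008 ]
blue [163 211   5  19  29] [164.8 219.6] [0.5625 0.3672 0.008 ]
green [267 183   3   6  17] [268.1 185.4] [0.6561 0.0563 0.03  ]
yellow [378 233  17  26  77] [386.1 245.3] [ 0.4732 -0.286   0.023 ]
yellow [395 263   4   4  11] [397.  264.2] [ 0.4177 -0.3157  0.023 ]
```

View pics/z.png

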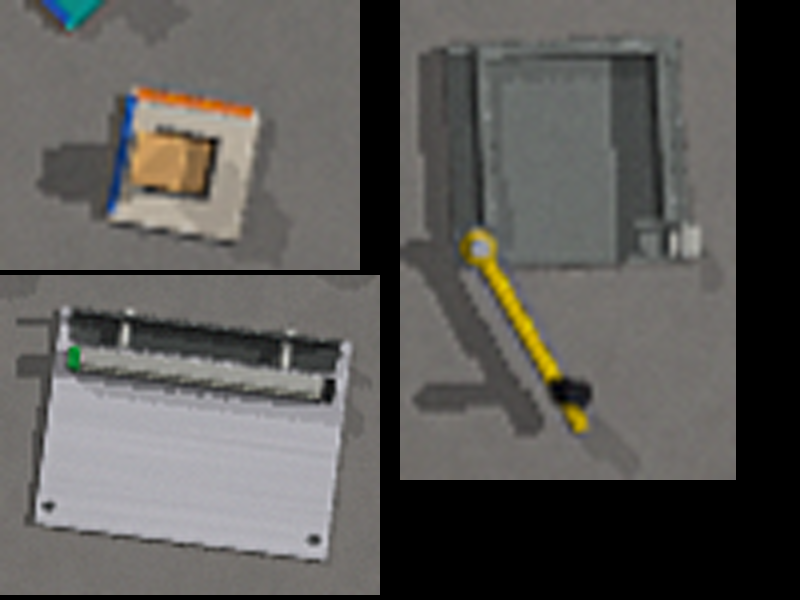

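The crop confirms the choice: wooden grip, orange edge facing world +x, blue edge facing +y. The green cap is at +y and the black cap at -y. The keeper is open at about 60°, with its knob at crop (572,391).

```bash
python3 - <<'E'
from h import *
c=load('top')
def P(u,v,off,s,z): return pt(c,(u-off[0]+.5)/s-.5+off[2],(v-off[1]+.5)/s-.5+off[3],z)
a=(0,0,145,195);k=(400,0,368,195);b=(0,275,250,165)
f=lambda L,o,s,z:[P(u,v,o,s,z)[:2] for u,v in L]
def show(n,L):
    L=np.array(L);print(n,L.round(4).tolist(),'mean',L.mean(0).round(4))
    d=np.diff(np.vstack([L,L[:1]]),axis=0);print('  len',np.hypot(*d.T).round(4),'ang',np.degrees(np.arctan2(d[:,1],d[:,0])).round(1))
show('tile top',f([(133,90),(256,108),(240,238),(108,212)],a,6,.01))
show('grip top',f([(135,131),(186,137),(181,191),(130,186)],a,6,.056))
show('bed',f([(62,310),(350,344),(327,558),(36,523)],b,4,.008))
show('bar caps top',f([(73,358),(329,390)],b,4,.035))
show('cradle floor back/side',f([(494,60),(657,55)],k,6,.006))
show('cradle outer top',f([(438,48),(678,42),(690,225)],k,6,.023))
show('cradle inner top',f([(483,60),(655,55),(663,220)],k,6,.023))
show('hinge,tip',f([(480,246),(586,428)],k,6,.023))
show('knob top',f([(575,391)],k,6,.056))
show('clip',f([(685,240)],k,6,.023))
# scene cam cross-check: show scale only
E
python3 - <<'E'
import sys;sys.path.insert(0,'.')
import os;os.chdir('.')
from h import *
c=load('scene');im=cv2.cvtColor(c['image'],cv2.COLOR_RGB2BGR)
o=np.zeros((600,800,3),np.uint8)
A=cv2.resize(im[200:285,245:350],None,fx=4,fy=4,interpolation=cv2.INTER_CUBIC);o[:340,:420]=A
B=cv2.resize(im[280:355,315:405],None,fx=4,fy=4,interpolation=cv2.INTER_CUBIC);o[:300,430:790]=B
C=cv2.resize(im[165:205,180:225],None,fx=6,fy=6,interpolation=cv2.INTER_CUBIC);o[350:590,:270]=C
cv2.imwrite('pics/zs.png',o)
E
```

```text
tile top [[0.5921, 0.3609], [0.5819, 0.2996], [0.5175, 0.3079], [0.5317, 0.3734]] mean [0.5558 0.3355]
  len [0.0621 0.0649 0.0671 0.0617] ang [-99.5 172.7  77.8 -11.7]
grip top [[0.5691, 0.3476], [0.5658, 0.3231], [0.5399, 0.3256], [0.5428, 0.35]] mean [0.5544 0.3366]
  len [0.0247 0.026  0.0246 0.0264] ang [-97.8 174.5  83.3  -5.3]
bed [[0.6952, 0.0653], [0.6649, -0.1499], [0.5055, -0.1283], [0.5358, 0.0874]] mean [ 0.6003 -0.0314]
  len [0.2173 0.1609 0.2178 0.1609] ang [-98.  172.3  82.   -7.9]
bar caps top [[0.6555, 0.0566], [0.628, -0.1303]] mean [ 0.6417 -0.0369]
  len [0.189 0.189] ang [-98.4  81.6]
cradle floor back/side [[0.5941, -0.2857], [0.5949, -0.3667]] mean [ 0.5945 -0.3262]
  len [0.081 0.081] ang [-89.4  90.6]
cradle outer top [[0.5994, -0.2547], [0.5999, -0.3724], [0.5101, -0.3746]] mean [ 0.5698 -0.3339]
  len [0.1177 0.0898 0.1495] ang [ -89.7 -178.6   53.3]
cradle inner top [[0.593, -0.2765], [0.5937, -0.3609], [0.5128, -0.3615]] mean [ 0.5665 -0.333 ]
  len [0.0844 0.0809 0.1169] ang [ -89.5 -179.5   46.7]
hinge,tip [[0.5019, -0.2718], [0.4126, -0.3201]] mean [ 0.4573 -0.296 ]
  len [0.1015 0.1015] ang [-151.6   28.4]
knob top [[0.4324, -0.3072]] mean [ 0.4324 -0.3072]
  len [0.] ang [0.]
clip [[0.5028, -0.3719]] mean [ 0.5028 -0.3719]
  len [0.] ang [0.]
```

View pics/zs.png

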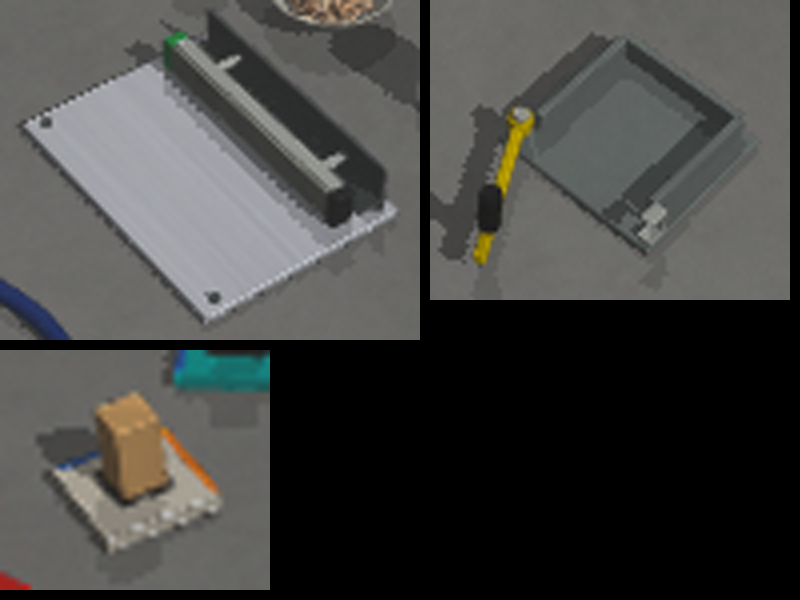

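```bash
python3 - <<'E'
from h import *
from scipy.spatial.transform import Rotation as R
s=readout.sense();m=R.from_quat(s['tcp_rot']).as_matrix();print(m.round(3))
print('jaw yaw',np.degrees(np.arctan2(m[1,2],m[0,2])))
E
```

```text
[[ 0.896 -0.001  0.444]
 [-0.444 -0.001  0.896]
 [ 0.    -1.    -0.002]]
jaw yaw 63.66016145685636
```

Request:
drive_tool --plan '[{"hand":0,"linear":[0.035,-0.028,-0.01],"dr":[0,0,2.3]},{"hand":0,"linear":[0.035,-0.028,-0.01],"dr":[0,0,2.3]},{"hand":0,"linear":[0.035,-0.028,-0.01],"dr":[0,0,2.3]},{"hand":0,"linear":[0.035,-0.028,-0.01],"dr":[0,0,2.3]},{"hand":0,"linear":[0.035,-0.028,-0.01],"dr":[0,0,2.3]},{"hand":0,"linear":[0.035,-0.028,-0.01],"dr":[0,0,2.3]},{"hand":0,"linear":[0.035,-0.028,-0.01],"dr":[0,0,2.3]},{"hand":0,"linear":[0.035,-0.028,-0.01],"dr":[0,0,2.3]}]'

```text
time: 0.9
eef_pos: [0.5551, 0.3339, 0.1539]
tcp_rot: [-0.706, 0.041, -0.034, 0.707]
wrist_force: [1.4, 0.2, 0.5]
width: 0.0884
```

```bash
cat >> h.py <<'E'
from scipy.spatial.transform import Rotation as R
def st():
    s=readout.sense();m=R.from_quat(s['tcp_rot']).as_matrix()
    print('t',s['time'],'p',s['eef_pos'].round(4),'jaw',np.degrees(np.arctan2(m[1,2],m[0,2])).round(2),'down',m[:,1].round(3),'F',s['wrist_force'].round(1),'w',round(s['width'],4),'q',np.round(s['q'],2))
    return s
E
python3 -c "
from h import *
st();grab('wrist','w1.png')"
```

```text
t 0.9 p [0.5551 0.3339 0.1539] jaw 83.92 down [-0.01   0.002 -1.   ] F [1.4 0.2 0.5] w 0.0884 q [-0.44  0.84 -0.32  1.56  0.32  0.81  0.58]
```

View pics/w1.png

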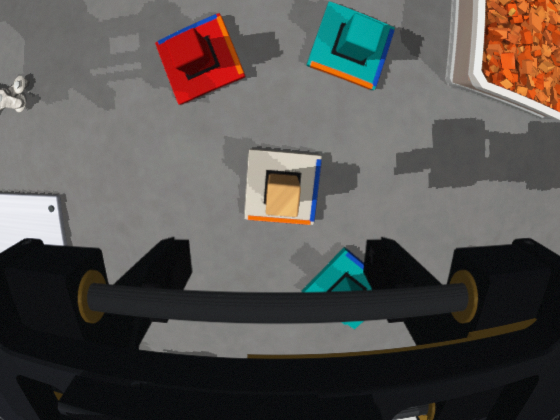

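The wrist view shows the pale tile with corners about (248,150), (321,156), (317,224) and (246,218), grip on top. There is free space for the fingers.

```bash
python3 - <<'E'
from h import *
c=load('wrist');im=cv2.cvtColor(c['image'],cv2.COLOR_RGB2BGR);h=cv2.cvtColor(im,cv2.COLOR_BGR2HSV)
m=cv2.inRange(im,(120,120,120),(255,255,255))
def box(m,b):
    mm=np.zeros_like(m);mm[b[1]:b[3],b[0]:b[2]]=m[b[1]:b[3],b[0]:b[2]];return mm
t=cv2.inRange(h,(0,0,120),(30,75,255))|cv2.inRange(h,(3,120,120),(25,255,255))|cv2.inRange(h,(105,120,70),(130,255,255))
t=box(t,(235,140,335,232))
n,l,s,ct=cv2.connectedComponentsWithStats(t);i=1+s[1:,4].argmax()
cs,_=cv2.findContours((l==i).astype(np.uint8),cv2.RETR_EXTERNAL,cv2.CHAIN_APPROX_NONE)
r=cv2.minAreaRect(max(cs,key=cv2.contourArea));print(r,cv2.boxPoints(r))
for L,z in ((cv2.boxPoints(r),.01),([(248,150),(321,156),(316,224),(246,217)],.01)):
    W=np.array([pt(c,u,v,z,True)[:2] for u,v in L]);d=np.diff(np.vstack([W,W[:1]]),axis=0)
    print(W.round(4).tolist(),W.mean(0).round(4),np.hypot(*d.T).round(4),np.degrees(np.arctan2(d[:,1],d[:,0])).round(1))
for nm,lo,hi in (('o',(5,180,150),(15,255,255)),('b',(105,120,70),(130,255,255))):
    ys,xs=np.nonzero(box(cv2.inRange(h,lo,hi),(235,140,335,232)))
    W=np.array([pt(c,u,v,.008,True)[:2] for u,v in zip(xs,ys)]);d=np.linalg.svd(W-W.mean(0))[2][0]
    print(nm,len(xs),W.mean(0).round(4),np.degrees(np.arctan2(d[1],d[0])).round(1))
E
```

```text
((284.5, 190.0), (99.0, 82.0), 0.0) [[235. 231.]
 [235. 149.]
 [334. 149.]
 [334. 231.]]
[[0.5896, 0.2902], [0.5125, 0.3008], [0.5217, 0.3893], [0.5998, 0.3843]] [0.5559 0.3412] [0.0778 0.089  0.0782 0.0946] [172.2  84.1  -3.7 -96.2]
[[0.5148, 0.3123], [0.527, 0.377], [0.5908, 0.3674], [0.5768, 0.3026]] [0.5524 0.3398] [0.0658 0.0645 0.0663 0.0628] [  79.3   -8.5 -102.1  171.1]
o 239 [0.5833 0.3323] -101.0
b 293 [0.5585 0.3693] -11.0
```

Request:
drive_tool --plan '[{"hand":0,"linear":[-0.002,0.004,0],"dr":[0,-0.6,-4.4]},{"hand":0,"linear":[0,0,-0.03],"dr":[0,0,0]},{"hand":0,"linear":[0,0,-0.04],"dr":[0,0,0]},{"hand":0,"linear":[0,0,-0.04],"dr":[0,0,0]},{"hand":0,"linear":[0,0,-0.015],"dr":[0,0,0]}]'

```text
time: 1.45
eef_pos: [0.5666, 0.3217, 0.0231]
tcp_rot: [0.706, -0.07, 0.078, -0.701]
wrist_force: [-0.5, -0.1, -0.4]
width: 0.0882
```

```bash
python3 -c "
from h import *
st()"
```

```text
t 1.45 p [0.5666 0.3217 0.0231] jaw 77.98 down [ 0.01  -0.008 -1.   ] F [-0.5 -0.1 -0.4] w 0.0882 q [-0.48  1.01 -0.22  1.6   0.37  0.56  0.45]
```

Request:
drive_tool --plan '[{"hand":0,"linear":[0,0,0],"dr":[0,0,0]},{"hand":0,"linear":[-0.0136,0.0163,0],"dr":[0.5,0.6,1.5]},{"hand":0,"linear":[0,0,0],"dr":[0,0,0]}]'

```text
time: 1.75
eef_pos: [0.5509, 0.3401, 0.0231]
tcp_rot: [-0.704, 0.065, -0.063, 0.705]
wrist_force: [-0.7, 0.9, 0.8]
width: 0.0878
```

```bash
python3 -c "
from h import *
st()"
```

```text
t 1.75 p [0.5509 0.3401 0.0231] jaw 79.63 down [-0.003  0.002 -1.   ] F [-0.7  0.9  0.8] w 0.0878 q [-0.5   1.01 -0.24  1.61  0.37  0.57  0.45]
```

Request:
drive_tool --plan '[{"hand":0,"linear":[0.001,-0.001,-0.005],"dr":[0,-0.2,0]},{"hand":1,"linear":[0,0,0],"dr":[0,0,0]},{"hand":1,"linear":[0,0,0],"dr":[0,0,0]},{"hand":1,"linear":[0,0,0],"dr":[0,0,0]},{"hand":1,"linear":[0,0,0],"dr":[0,0,0]},{"hand":1,"linear":[0,0,0],"dr":[0,0,0]},{"hand":1,"linear":[0,0,0],"dr":[0,0,0]},{"hand":1,"linear":[0,0,0],"dr":[0,0,0]}]'

```text
time: 2.55
eef_pos: [0.555, 0.3408, 0.0228]
tcp_rot: [-0.702, 0.061, -0.067, 0.707]
wrist_force: [-0.4, -0.4, -0.0]
width: 0.0342
```

```bash
python3 -c "
from h import *
st()"
```

```text
t 2.55 p [0.555  0.3408 0.0228] jaw 79.62 down [ 0.008  0.006 -1.   ] F [-0.4 -0.4 -0. ] w 0.0342 q [-0.5   1.01 -0.23  1.61  0.38  0.55  0.45]
```

Request:
drive_tool --plan '[{"hand":1,"linear":[0,0,0],"dr":[0,0,0]},{"hand":1,"linear":[0,0,0],"dr":[0,0,0]},{"hand":1,"linear":[0,0,0],"dr":[0,0,0]},{"hand":1,"linear":[0,0,0],"dr":[0,0,0]}]'

```text
time: 2.95
eef_pos: [0.5549, 0.3399, 0.0228]
tcp_rot: [-0.702, 0.062, -0.066, 0.706]
wrist_force: [0.3, -0.3, -0.4]
width: 0.0259
```

```bash
python3 -c "
from h import *
st()"
```

```text
t 2.95 p [0.5549 0.3399 0.0228] jaw 79.6 down [ 0.007  0.004 -1.   ] F [ 0.3 -0.3 -0.4] w 0.0259 q [-0.5   1.01 -0.23  1.61  0.38  0.55  0.45]
```

Request:
drive_tool --plan '[{"hand":1,"linear":[0,0,0.04],"dr":[0,0,0]},{"hand":1,"linear":[0,-0.01,0.03],"dr":[0,0,0]},{"hand":1,"linear":[0.005,-0.04,0],"dr":[0,0,0.4]},{"hand":1,"linear":[0.005,-0.045,0],"dr":[0,0,0.4]},{"hand":1,"linear":[0.005,-0.045,0],"dr":[0,0,0.4]},{"hand":1,"linear":[0.005,-0.045,0],"dr":[0,0,0.4]},{"hand":1,"linear":[0.005,-0.045,0],"dr":[0,0,0.4]},{"hand":1,"linear":[0,-0.02,0],"dr":[0,0,0]}]'

```text
time: 3.75
eef_pos: [0.5759, 0.0889, 0.0929]
tcp_rot: [-0.702, 0.046, -0.048, 0.709]
wrist_force: [0.1, -0.7, -1.3]
width: 0.0258
```

Request:
drive_tool --plan '[{"hand":1,"linear":[0,0,0],"dr":[0,0,0]},{"hand":1,"linear":[0,0,0],"dr":[0,0,0]}]'

```text
time: 3.95
eef_pos: [0.5757, 0.0846, 0.0923]
tcp_rot: [-0.702, 0.049, -0.05, 0.708]
wrist_force: [-0.0, 0.6, -1.6]
width: 0.0257
```

```bash
python3 -c "
from h import *
st();grab('wrist','w2.png');grab('top','t2.png')"
```

```text
t 3.95 p [0.5757 0.0846 0.0923] jaw 81.96 down [ 0.003  0.008 -1.   ] F [-0.   0.6 -1.6] w 0.0257 q [-0.04  0.85 -0.31  1.81  0.45  0.54  0.79]
```

View pics/w2.png

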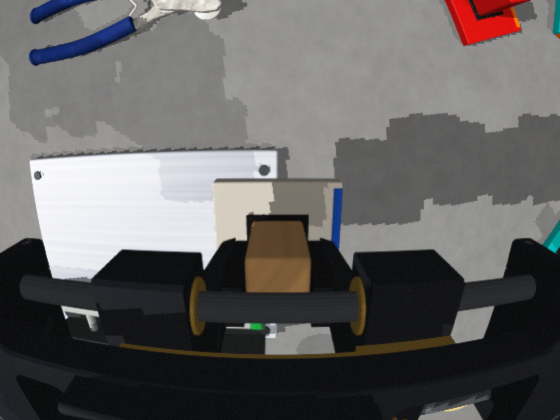

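The wrist view shows the tile held: its unmarked rear edge runs from (215,181) to (342,184) and the blue edge is at right (338,215). Next I locate it relative to the TCP, and the bench near edge (32,160) to (276,151).

```bash
python3 - <<'E'
from h import *
c=load('wrist');s=st();m=R.from_quat(s['tcp_rot']).as_matrix();e=s['eef_pos'][:2]
jaw=np.arctan2(m[1,2],m[0,2]);yaw=jaw-np.pi/2;ex=np.array([np.cos(yaw),np.sin(yaw)]);ey=np.array([-ex[1],ex[0]])
W=[pt(c,u,v,.0795,True)[:2] for u,v in ((215,181.5),(342,183))]
for w in W: print('tile corner',w.round(4),'in tool-yaw frame',(w-e)@ex,(w-e)@ey)
d=W[1]-W[0];print('len',np.hypot(*d),'ang',np.degrees(np.arctan2(d[1],d[0])))
for u,v in ((31,160),(277,150),(38,175),(264,170)): print('bed',pt(c,u,v,.008,True).round(4))
E
```

```text
t 4.05 p [0.5756 0.0858 0.0923] jaw 82.09 down [ 0.003  0.008 -1.   ] F [-1.   0.4 -0.9] w 0.0256 q [-0.04  0.85 -0.31  1.81  0.45  0.54  0.79]
tile corner [0.5364 0.0591] in tool-yaw frame -0.035153161053491866 -0.031867897996732626
tile corner [0.5462 0.1223] in tool-yaw frame -0.034131999486688595 0.032019430452716026
len 0.06389548894369029 ang 81.17145670401707
bed [ 0.5028 -0.1214  0.008 ]
bed [0.5334 0.0915 0.008 ]
bed [ 0.5173 -0.1167  0.008 ]
bed [0.5464 0.0803 0.008 ]
```

Request:
drive_tool --plan '[{"hand":1,"linear":[0.009,-0.03,0],"dr":[-0.4,-0.2,0]},{"hand":1,"linear":[0.008,-0.025,0],"dr":[0,0,0]},{"hand":1,"linear":[0,0,-0.02],"dr":[0,0,0]},{"hand":1,"linear":[0,0,-0.02],"dr":[0,0,0]},{"hand":1,"linear":[0,0,-0.005],"dr":[0,0,0]},{"hand":1,"linear":[0,0,0],"dr":[0,0,0]},{"hand":1,"linear":[0,0,0],"dr":[0,0,0]}]'

```text
time: 4.75
eef_pos: [0.5949, 0.0488, 0.0477]
tcp_rot: [-0.701, 0.037, -0.045, 0.711]
wrist_force: [0.1, 0.1, -1.5]
width: 0.0256
```

```bash
cat >> h.py <<'E'
B0=np.array([.590,-.0255]);BY=np.radians(-8.1)
def bench(off=90):
    s=st();m=R.from_quat(s['tcp_rot']).as_matrix();ex=np.array([np.cos(BY),np.sin(BY)]);ey=np.array([-ex[1],ex[0]])
    jaw=np.arctan2(m[1,2],m[0,2])
    ty=jaw-np.pi/2; tc=s['eef_pos'][:2]-.0016*np.array([np.cos(ty),np.sin(ty)])
    F=s['wrist_force'][:2]
    print('tile bench x,y mm',((tc-B0)@ex*1e3).round(1),((tc-B0)@ey*1e3).round(1),'F bench',(F@ex).round(2),(F@ey).round(2),'under z mm',round((s['eef_pos'][2]-.0228)*1e3,1))
E
python3 -c "
from h import *
bench()"
```

```text
t 4.75 p [0.5949 0.0488 0.0477] jaw 83.42 down [ 0.012  0.014 -1.   ] F [ 0.1  0.1 -1.5] w 0.0256 q [ 0.01  0.93 -0.29  1.79  0.5   0.48  0.85]
tile bench x,y mm -7.2 74.2 F bench 0.13 0.14 under z mm 24.9
```

Request:
drive_tool --plan '[{"hand":1,"linear":[-0.0025,-0.02,0],"dr":[-0.8,0.7,-1.4]},{"hand":1,"linear":[0,-0.003,-0.007],"dr":[0,0,0]},{"hand":1,"linear":[0,0,-0.008],"dr":[0,0,0]},{"hand":1,"linear":[0,0,0],"dr":[0,0,0]},{"hand":1,"linear":[0,0,0],"dr":[0,0,0]}]'

```text
time: 5.25
eef_pos: [0.5935, 0.0244, 0.0337]
tcp_rot: [0.706, -0.049, 0.051, -0.705]
wrist_force: [-0.9, 0.3, -1.7]
width: 0.0256
```

```bash
python3 -c "
from h import *
bench()"
```

```text
t 5.25 p [0.5935 0.0244 0.0337] jaw 81.9 down [ 0.002 -0.001 -1.   ] F [-0.9  0.3 -1.7] w 0.0256 q [ 0.03  0.95 -0.27  1.79  0.5   0.47  0.85]
tile bench x,y mm -5.1 49.9 F bench -0.89 0.18 under z mm 10.9
```

Request:
drive_tool --plan '[{"hand":1,"linear":[0.009,0,0],"dr":[0,0,0]},{"hand":1,"linear":[0.006,0,0],"dr":[0,0,0]},{"hand":1,"linear":[0.006,0,0],"dr":[0,0,0]},{"hand":1,"linear":[0,0,0],"dr":[0,0,0]},{"hand":1,"linear":[0,0,0],"dr":[0,0,0]}]'

```text
time: 5.75
eef_pos: [0.613, 0.0245, 0.0332]
tcp_rot: [0.706, -0.052, 0.048, -0.704]
wrist_force: [-3.3, -0.2, -0.7]
width: 0.0255
```

```bash
python3 -c "
from h import *
bench()
grab('top');grab('scene')
c=load('top')['image'];o=cv2.resize(c[165:250,245:350],None,fx=5,fy=5,interpolation=2)[...,::-1]
cv2.imwrite('pics/t3.png',o)"
```

```text
t 5.75 p [0.613  0.0245 0.0332] jaw 81.89 down [-0.005 -0.002 -1.   ] F [-3.3 -0.2 -0.7] w 0.0255 q [ 0.05  0.97 -0.29  1.72  0.49  0.53  0.87]
tile bench x,y mm 14.1 52.8 F bench -3.21 -0.66 under z mm 10.4
```

View pics/t3.png

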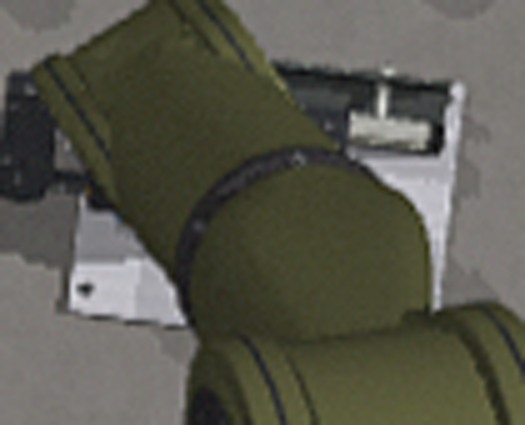

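Request:
drive_tool --plan '[{"hand":1,"linear":[0.0015,0,0],"dr":[0.1,-0.2,0]},{"hand":1,"linear":[-0.0021,-0.015,0],"dr":[0,0,0]},{"hand":1,"linear":[-0.0021,-0.015,0],"dr":[0,0,0]},{"hand":1,"linear":[-0.0021,-0.015,0],"dr":[0,0,0]},{"hand":1,"linear":[0,0,0],"dr":[0,0,0]}]'

```text
time: 6.35
eef_pos: [0.6063, -0.0205, 0.0328]
tcp_rot: [-0.704, 0.05, -0.048, 0.706]
wrist_force: [-4.3, -2.5, -2.3]
width: 0.0259
```

```bash
python3 -c "
from h import *
bench()"
```

```text
t 6.35 p [ 0.6063 -0.0205  0.0328] jaw 82.09 down [-0.003  0.003 -1.   ] F [-4.3 -2.5 -2.3] w 0.0259 q [ 0.13  0.97 -0.3   1.74  0.51  0.51  0.93]
tile bench x,y mm 13.8 7.2 F bench -3.9 -3.09 under z mm 10.0
```

Request:
drive_tool --plan '[{"hand":1,"linear":[-0.0013,-0.008,0.0005],"dr":[0,0,0]},{"hand":1,"linear":[-0.002,-0.015,0.0005],"dr":[0,0,0]},{"hand":1,"linear":[-0.002,-0.015,0],"dr":[0,0,0]},{"hand":1,"linear":[-0.002,-0.015,0],"dr":[0,0,0]},{"hand":1,"linear":[0,0,0],"dr":[0,0,0]},{"hand":1,"linear":[0,0,0],"dr":[0,0,0]}]'

```text
time: 6.95
eef_pos: [0.5978, -0.0797, 0.0338]
tcp_rot: [-0.704, 0.051, -0.048, 0.706]
wrist_force: [-3.7, 3.1, -1.6]
width: 0.0256
```

```bash
python3 -c "
from h import *
bench()"
```

```text
t 6.95 p [ 0.5978 -0.0797  0.0338] jaw 81.95 down [-0.003  0.003 -1.   ] F [-3.7  3.1 -1.6] w 0.0256 q [ 0.23  0.97 -0.31  1.75  0.53  0.51  1.01]
tile bench x,y mm 13.8 -52.5 F bench -4.1 2.51 under z mm 11.0
```

Request:
drive_tool --plan '[{"hand":1,"linear":[-0.015,0.002,0],"dr":[0,0,0]},{"hand":1,"linear":[-0.02,0.003,0.01],"dr":[0,0,0]},{"hand":1,"linear":[-0.005,0,0.02],"dr":[0,0,-8]},{"hand":1,"linear":[0,0.015,0.02],"dr":[0,0,-8.5]},{"hand":1,"linear":[0.003,0.015,0],"dr":[0,0,-8.5]},{"hand":1,"linear":[0.003,0.015,0],"dr":[0,0,-8.5]},{"hand":1,"linear":[0.003,0.015,0],"dr":[0,0,-8.5]},{"hand":1,"linear":[0.003,0.015,0],"dr":[0,0,-8.5]}]'

```text
time: 7.75
eef_pos: [0.5849, -0.001, 0.0904]
tcp_rot: [-0.612, 0.34, -0.361, 0.616]
wrist_force: [0.3, -0.2, -1.7]
width: 0.0258
```

Request:
drive_tool --plan '[{"hand":1,"linear":[0.003,0.015,0],"dr":[0,0,-8.5]},{"hand":1,"linear":[0.003,0.015,0],"dr":[0,0,-8.5]},{"hand":1,"linear":[0.0,0.01,0],"dr":[0,0,-8.5]},{"hand":1,"linear":[0,0,0],"dr":[0,0,-8.5]},{"hand":1,"linear":[0,0,0],"dr":[0,0,0]},{"hand":1,"linear":[0,0,0],"dr":[0,0,0]}]'

```text
time: 8.35
eef_pos: [0.6039, 0.05, 0.0946]
tcp_rot: [0.48, -0.496, 0.53, -0.492]
wrist_force: [-0.8, 0.1, -2.0]
width: 0.0259
```

```bash
python3 -c "
from h import *
bench();grab('wrist','w4.png')"
```

```text
t 8.35 p [0.6039 0.05   0.0946] jaw -3.08 down [ 0.044 -0.023 -0.999] F [-0.8  0.1 -2. ] w 0.0259 q [-0.23  0.85  0.1   1.79 -0.1   0.47 -0.14]
tile bench x,y mm 3.0 78.3 F bench -0.78 0.0 under z mm 71.8
```

View pics/w4.png

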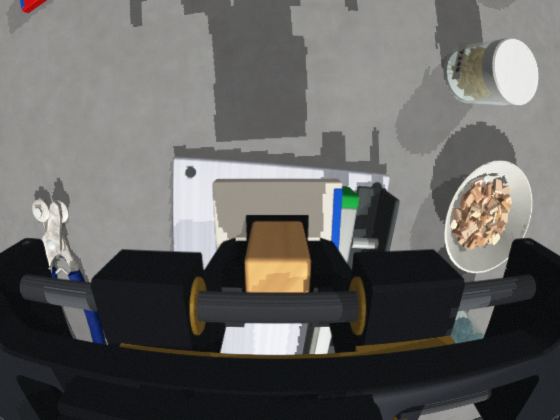

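The blue edge (337,215) now faces the bar and the green cap (348,198). The tool is tilted 2.8° and needs straightening.

Request:
drive_tool --plan '[{"hand":1,"linear":[-0.014,-0.022,0],"dr":[1.3,2.5,-4.8]},{"hand":1,"linear":[0,0,-0.01],"dr":[0,0,0]},{"hand":1,"linear":[0,0,-0.015],"dr":[0,0,0]},{"hand":1,"linear":[0,0,0],"dr":[0,0,0]},{"hand":1,"linear":[0,0,0],"dr":[0,0,0]}]'

```text
time: 8.9
eef_pos: [0.5916, 0.0262, 0.0685]
tcp_rot: [0.465, -0.531, 0.533, -0.466]
wrist_force: [1.1, -0.3, -1.5]
width: 0.0256
```

```bash
python3 -c "
from h import *
bench()"
```

```text
t 8.9 p [0.5916 0.0262 0.0685] jaw -7.58 down [ 0.003 -0.001 -1.   ] F [ 1.1 -0.3 -1.5] w 0.0256 q [-0.17  0.89  0.07  1.8  -0.13  0.46 -0.14]
tile bench x,y mm -5.7 53.0 F bench 1.15 -0.16 under z mm 45.7
```

Request:
drive_tool --plan '[{"hand":1,"linear":[-0.002,0,-0.012],"dr":[0,0.1,-0.4]},{"hand":1,"linear":[0,0,-0.013],"dr":[0,0,0]},{"hand":1,"linear":[0,0,-0.009],"dr":[0,0,0]},{"hand":1,"linear":[0,0,0],"dr":[0,0,0]},{"hand":1,"linear":[0,0,0],"dr":[0,0,0]}]'

```text
time: 9.4
eef_pos: [0.5893, 0.0278, 0.0309]
tcp_rot: [0.465, -0.533, 0.533, -0.465]
wrist_force: [-0.2, -0.1, -0.6]
width: 0.0257
```

```bash
python3 -c "
from h import *
bench()"
```

```text
t 9.4 p [0.5893 0.0278 0.0309] jaw -7.82 down [ 0.001 -0.001 -1.   ] F [-0.2 -0.1 -0.6] w 0.0257 q [-0.16  0.95  0.06  1.81 -0.14  0.39 -0.14]
tile bench x,y mm -8.2 54.2 F bench -0.2 -0.11 under z mm 8.1
```

Request:
drive_tool --plan '[{"hand":1,"linear":[0.007,-0.001,0.003],"dr":[0,0,0]},{"hand":1,"linear":[0.008,-0.001,0],"dr":[0,0,0]},{"hand":1,"linear":[0.007,-0.001,0],"dr":[0,0,0]},{"hand":1,"linear":[0,0,0],"dr":[0,0,0]},{"hand":1,"linear":[0,0,0],"dr":[0,0,0]}]'

```text
time: 9.9
eef_pos: [0.6104, 0.0251, 0.0346]
tcp_rot: [-0.466, 0.534, -0.532, 0.463]
wrist_force: [-2.8, 0.4, 0.6]
width: 0.0254
```

```bash
python3 -c "
from h import *
bench()"
```

```text
t 9.9 p [0.6104 0.0251 0.0346] jaw -7.83 down [-0.005  0.    -1.   ] F [-2.8  0.4  0.6] w 0.0254 q [-0.15  0.96  0.07  1.74 -0.13  0.45 -0.13]
tile bench x,y mm 13.1 54.6 F bench -2.82 0.02 under z mm 11.8
```

Request:
drive_tool --plan '[{"hand":1,"linear":[0.002,0,-0.001],"dr":[0,-0.2,0]},{"hand":1,"linear":[-0.0015,-0.014,0],"dr":[0,0,0]},{"hand":1,"linear":[-0.0021,-0.015,0],"dr":[0,0,0]},{"hand":1,"linear":[-0.0021,-0.015,0],"dr":[0,0,0]},{"hand":1,"linear":[-0.0012,-0.009,0],"dr":[0,0,0]},{"hand":1,"linear":[0,0,0],"dr":[0,0,0]}]'

```text
time: 10.5
eef_pos: [0.6022, -0.0296, 0.0328]
tcp_rot: [-0.466, 0.535, -0.53, 0.464]
wrist_force: [-3.2, 1.2, -1.0]
width: 0.0258
```

```bash
python3 -c "
from h import *
bench()"
```

```text
t 10.5 p [ 0.6022 -0.0296  0.0328] jaw -7.73 down [-0.006  0.003 -1.   ] F [-3.2  1.2 -1. ] w 0.0258 q [-0.05  0.96  0.05  1.76 -0.11  0.43 -0.06]
tile bench x,y mm 12.6 -0.7 F bench -3.3 0.72 under z mm 10.0
```

Request:
drive_tool --plan '[{"hand":1,"linear":[0.0005,-0.008,0.001],"dr":[0,-0.3,-0.3]},{"hand":1,"linear":[-0.0017,-0.015,0],"dr":[0,0,0]},{"hand":1,"linear":[-0.0019,-0.015,0],"dr":[0,0,0]},{"hand":1,"linear":[-0.0019,-0.013,0],"dr":[0,0,0]},{"hand":1,"linear":[0,0,0],"dr":[0,0,0]},{"hand":1,"linear":[0,0,0],"dr":[0,0,0]}]'

```text
time: 11.1
eef_pos: [0.5949, -0.0857, 0.0336]
tcp_rot: [-0.463, 0.536, -0.533, 0.463]
wrist_force: [-2.4, 3.6, -2.0]
width: 0.0257
```

```bash
python3 -c "
from h import *
bench()"
```

```text
t 11.1 p [ 0.5949 -0.0857  0.0336] jaw -8.14 down [-0.004  0.003 -1.   ] F [-2.4  3.6 -2. ] w 0.0257 q [ 0.05  0.95  0.04  1.77 -0.08  0.43  0.  ]
tile bench x,y mm 13.4 -57.3 F bench -2.85 3.22 under z mm 10.8
```

Request:
drive_tool --plan '[{"hand":1,"linear":[-0.015,0.002,0],"dr":[0,0,0]},{"hand":1,"linear":[-0.02,0.0,0.02],"dr":[0,0,0]},{"hand":1,"linear":[-0.005,-0.01,0.03],"dr":[0,0,1.5]},{"hand":1,"linear":[0,-0.045,0.01],"dr":[0,0,1.5]},{"hand":1,"linear":[0,-0.048,0],"dr":[0,0,1.5]},{"hand":1,"linear":[0,-0.048,0],"dr":[0,0,1]},{"hand":1,"linear":[0,-0.048,0],"dr":[0,0,0]},{"hand":1,"linear":[0,-0.048,0],"dr":[0,0,0]}]'

```text
time: 11.9
eef_pos: [0.5741, -0.332, 0.1019]
tcp_rot: [0.486, -0.495, 0.515, -0.503]
wrist_force: [0.8, -1.1, -1.8]
width: 0.0261
```

Request:
drive_tool --plan '[{"hand":1,"linear":[0,-0.02,0],"dr":[0,0,0]},{"hand":1,"linear":[0,-0.01,0],"dr":[0,0,0]},{"hand":1,"linear":[0,0,0],"dr":[0,0,0]},{"hand":1,"linear":[0,0,0],"dr":[0,0,0]}]'

```text
time: 12.3
eef_pos: [0.5764, -0.3773, 0.1046]
tcp_rot: [0.484, -0.49, 0.525, -0.499]
wrist_force: [0.4, 1.0, -2.1]
width: 0.0256
```

```bash
python3 -c "
from h import *
st();grab('wrist','w5.png');st()"
```

```text
t 12.3 p [ 0.5764 -0.3773  0.1046] jaw -1.78 down [ 0.05  -0.02  -0.999] F [ 0.4  1.  -2.1] w 0.0256 q [ 0.54  0.91 -0.06  1.52  0.06  0.66  0.43]
t 12.35 p [ 0.5764 -0.3769  0.1045] jaw -1.75 down [ 0.049 -0.02  -0.999] F [ 0.8 -0.2 -1.8] w 0.0255 q [ 0.54  0.91 -0.06  1.52  0.06  0.66  0.43]
```

View pics/w5.png

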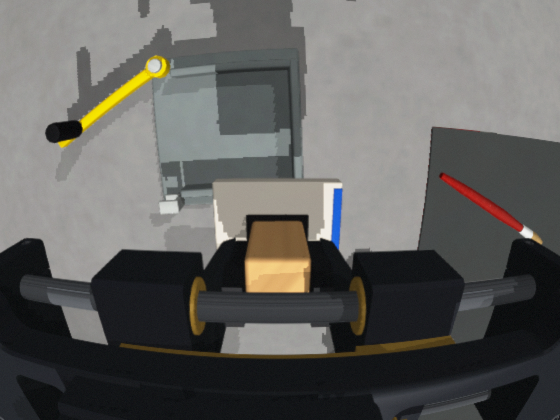

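The wrist view shows the nest at (230,120): hinge at (156,66), clip at (170,206), +x wall inner top edge about (291,60) to (294,178). The knob top is about (52,132).

```bash
python3 - <<'E'
from h import *
c=load('wrist')
for n,u,v,z in (('hinge',156,66,.023),('clip',170,206,.023),('back outer corner',298,50,.023),('back inner corner top',290,65,.023),('back inner low',294,178,.023),('front left outer end?',175,57,.023),('front edge floor',153,75,.006),('front edge floor low',162,198,.006),('knob top',54,132,.056)):
    print(n,pt(c,u,v,z,True).round(4))
E
```

```text
hinge [ 0.4993 -0.2697  0.023 ]
clip [ 0.5013 -0.3721  0.023 ]
back outer corner [ 0.5985 -0.2651  0.023 ]
back inner corner top [ 0.5926 -0.2757  0.023 ]
back inner low [ 0.5934 -0.3554  0.023 ]
front left outer end? [ 0.5135 -0.2649  0.023 ]
front edge floor [ 0.4912 -0.2738  0.006 ]
front edge floor low [ 0.4901 -0.3702  0.006 ]
knob top [ 0.4313 -0.3069  0.056 ]
```

Request:
drive_tool --plan '[{"hand":1,"linear":[-0.013,0.027,0],"dr":[1.1,2.8,2.5]},{"hand":1,"linear":[-0.012,0.027,0],"dr":[0,0,0]},{"hand":1,"linear":[0,0,-0.01],"dr":[0,0,0]},{"hand":1,"linear":[0,0,-0.015],"dr":[0,0,0]},{"hand":1,"linear":[0,0,0],"dr":[0,0,0]},{"hand":1,"linear":[0,0,0],"dr":[0,0,0]}]'

```text
time: 12.95
eef_pos: [0.5549, -0.3118, 0.0783]
tcp_rot: [-0.505, 0.494, -0.493, 0.508]
wrist_force: [-0.2, -0.6, -1.6]
width: 0.0258
```

```bash
python3 -c "
from h import *
st()"
```

```text
t 12.95 p [ 0.5549 -0.3118  0.0783] jaw 1.56 down [ 0.002  0.004 -1.   ] F [-0.2 -0.6 -1.6] w 0.0258 q [ 0.47  0.91 -0.06  1.65  0.07  0.59  0.4 ]
```

Request:
drive_tool --plan '[{"hand":1,"linear":[-0.006,-0.008,0],"dr":[-0.2,0.1,-0.8]},{"hand":1,"linear":[0,0,-0.012],"dr":[0,0,0]},{"hand":1,"linear":[0,0,-0.012],"dr":[0,0,0]},{"hand":1,"linear":[0,0,-0.008],"dr":[0,0,0]},{"hand":1,"linear":[0,0,0],"dr":[0,0,0]},{"hand":1,"linear":[0,0,0],"dr":[0,0,0]}]'

```text
time: 13.55
eef_pos: [0.548, -0.3233, 0.0429]
tcp_rot: [0.502, -0.497, 0.498, -0.502]
wrist_force: [0.2, 0.6, -2.3]
width: 0.0256
```

```bash
python3 -c "
from h import *
st()"
```

```text
t 13.55 p [ 0.548  -0.3233  0.0429] jaw 0.49 down [ 0.001 -0.001 -1.   ] F [ 0.2  0.6 -2.3] w 0.0256 q [ 0.49  0.96 -0.05  1.66  0.08  0.52  0.4 ]
```

Shift +3.5 mm in y and lower to about 0.030.

Request:
drive_tool --plan '[{"hand":1,"linear":[0.001,0.0035,0],"dr":[0,0,0]},{"hand":1,"linear":[0,0,-0.006],"dr":[0,0,0]},{"hand":1,"linear":[0,0,-0.006],"dr":[0,0,0]},{"hand":1,"linear":[0,0,0],"dr":[0,0,0]},{"hand":1,"linear":[0,0,0],"dr":[0,0,0]}]'

```text
time: 14.05
eef_pos: [0.5501, -0.3191, 0.0306]
tcp_rot: [-0.502, 0.497, -0.499, 0.503]
wrist_force: [-0.7, 0.0, -1.5]
width: 0.0259
```

```bash
python3 -c "
from h import *
st()"
```

```text
t 14.05 p [ 0.5501 -0.3191  0.0306] jaw 0.55 down [ 0.002 -0.001 -1.   ] F [-0.7  0.  -1.5] w 0.0259 q [ 0.48  0.98 -0.04  1.66  0.08  0.5   0.39]
```

Request:
drive_tool --plan '[{"hand":1,"linear":[0,0,-0.002],"dr":[0,0,0]},{"hand":0.4,"linear":[0,0,0],"dr":[0,0,0]},{"hand":0.4,"linear":[0,0,0],"dr":[0,0,0]},{"hand":0.4,"linear":[0,0,0],"dr":[0,0,0]},{"hand":0.4,"linear":[0,0,0],"dr":[0,0,0]},{"hand":0.4,"linear":[0,0,0],"dr":[0,0,0]}]'

```text
time: 14.65
eef_pos: [0.5513, -0.32, 0.0299]
tcp_rot: [-0.502, 0.496, -0.5, 0.503]
wrist_force: [-0.2, 0.6, 0.5]
width: 0.0528
```

```bash
python3 -c "
from h import *
st()"
```

```text
t 14.65 p [ 0.5513 -0.32    0.0299] jaw 0.52 down [ 0.005 -0.003 -1.   ] F [-0.2  0.6  0.5] w 0.0528 q [ 0.48  0.98 -0.04  1.66  0.08  0.5   0.39]
```

Request:
drive_tool --plan '[{"hand":0.4,"linear":[0,0,0.02],"dr":[0,0,0]},{"hand":0.4,"linear":[0,0,0.04],"dr":[0,0,0]},{"hand":0.4,"linear":[0,0,0.04],"dr":[0,0,0]},{"hand":1,"linear":[-0.025,0.005,0.01],"dr":[0,0,-8]},{"hand":1,"linear":[-0.04,0.01,0],"dr":[0,0,-8]},{"hand":1,"linear":[-0.04,0.01,0],"dr":[0,0,-8]},{"hand":1,"linear":[-0.02,0.005,0],"dr":[0,0,-6]},{"hand":1,"linear":[0,0,0],"dr":[0,0,0]}]'

```text
time: 15.45
eef_pos: [0.4229, -0.2885, 0.1448]
tcp_rot: [0.349, -0.611, 0.618, -0.351]
wrist_force: [-0.5, -0.8, -0.2]
width: 0.0148
```

```bash
python3 -c "
from h import *
st();grab('wrist','w6.png');st()"
```

```text
t 15.45 p [ 0.4229 -0.2885  0.1448] jaw -30.66 down [ 0.008 -0.007 -1.   ] F [-0.5 -0.8 -0.2] w 0.0148 q [ 0.46  0.69  0.07  2.01 -0.11  0.43  0.08]
t 15.5 p [ 0.4248 -0.2891  0.1449] jaw -30.49 down [ 0.01  -0.008 -1.   ] F [0.  0.1 0.5] w 0.011 q [ 0.46  0.69  0.07  2.01 -0.11  0.43  0.08]
```

View pics/w6.png

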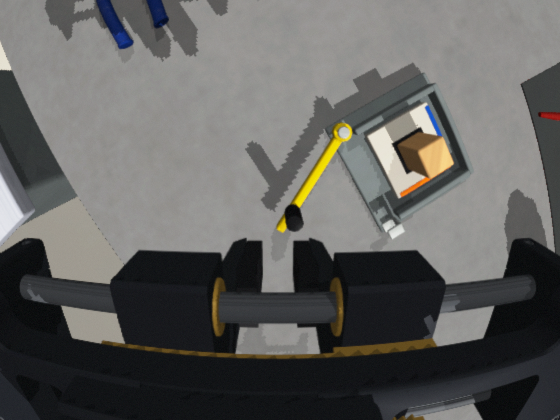

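The tile lies inside the nest: corners about (367,134), (427,103), (403,197). The keeper is still open, with the knob top at (291,211).

```bash
python3 - <<'E'
from h import *
c=load('wrist')
for n,u,v,z in (('tile c1',367,134,.016),('tile c2',427,104,.016),('tile c3',402,197,.016),('tile c4',457,160,.016),('hinge',343,131,.023),('clip',390,228,.023),('knob top',295,209,.056),('knob base',292,223,.023),('tip',280,229,.023)):
    print(n,pt(c,u,v,z,True).round(4))
E
```

```text
tile c1 [ 0.5181 -0.2826  0.016 ]
tile c2 [ 0.5824 -0.2856  0.016 ]
tile c3 [ 0.5217 -0.35    0.016 ]
tile c4 [ 0.5885 -0.3471  0.016 ]
hinge [ 0.4995 -0.2689  0.023 ]
clip [ 0.4976 -0.3677  0.023 ]
knob top [ 0.4346 -0.297   0.056 ]
knob base [ 0.4229 -0.3164  0.023 ]
tip [ 0.4111 -0.3159  0.023 ]
```

Request:
drive_tool --plan '[{"hand":1,"linear":[-0.028,0,0],"dr":[0.4,0.5,0]},{"hand":1,"linear":[-0.002,0,-0.02],"dr":[0,0,0]},{"hand":1,"linear":[0,0,-0.035],"dr":[0,0,0]},{"hand":1,"linear":[0,0,-0.02],"dr":[0,0,0]},{"hand":1,"linear":[0,0,0],"dr":[0,0,0]},{"hand":1,"linear":[0,0,0],"dr":[0,0,0]}]'

```text
time: 16.1
eef_pos: [0.4079, -0.2933, 0.0683]
tcp_rot: [0.352, -0.605, 0.616, -0.361]
wrist_force: [-0.5, -0.1, 0.5]
width: 0.0005
```

```bash
python3 -c "
from h import *
st()"
```

```text
t 16.1 p [ 0.4079 -0.2933  0.0683] jaw -29.45 down [ 0.019 -0.007 -1.   ] F [-0.5 -0.1  0.5] w 0.0005 q [ 0.52  0.83  0.03  2.08 -0.1   0.21  0.12]
```

Request:
drive_tool --plan '[{"hand":1,"linear":[-0.011,0.005,0],"dr":[0.4,1.1,0]},{"hand":1,"linear":[0,0,0],"dr":[0,0,0]},{"hand":1,"linear":[0,0,-0.012],"dr":[0,0,0]},{"hand":1,"linear":[0,0,-0.012],"dr":[0,0,0]},{"hand":1,"linear":[0,0,0],"dr":[0,0,0]},{"hand":1,"linear":[0,0,0],"dr":[0,0,0]}]'

```text
time: 16.7
eef_pos: [0.3993, -0.2891, 0.045]
tcp_rot: [0.356, -0.608, 0.612, -0.358]
wrist_force: [-0.3, 0.3, 0.3]
width: 0.0003
```

```bash
python3 -c "
from h import *
st()"
```

```text
t 16.7 p [ 0.3993 -0.2891  0.045 ] jaw -29.29 down [ 0.005 -0.003 -1.   ] F [-0.3  0.3  0.3] w 0.0003 q [ 0.52  0.87  0.02  2.1  -0.1   0.17  0.13]
```

Request:
drive_tool --plan '[{"hand":1,"linear":[0,0,-0.008],"dr":[0,0,0]},{"hand":1,"linear":[0.008,-0.006,-0.002],"dr":[0,0,0]},{"hand":1,"linear":[0.009,-0.013,0],"dr":[0,0,0]},{"hand":1,"linear":[0.008,-0.007,0],"dr":[0,0,0]},{"hand":1,"linear":[0.008,-0.007,0],"dr":[0,0,0]},{"hand":1,"linear":[0.009,-0.005,0],"dr":[0,0,0]},{"hand":1,"linear":[0,0,0],"dr":[0,0,0]}]'

```text
time: 17.4
eef_pos: [0.4433, -0.3306, 0.0333]
tcp_rot: [0.357, -0.609, 0.612, -0.357]
wrist_force: [0.1, 0.1, 0.6]
width: 0.0005
```

```bash
python3 -c "
from h import *
st();grab('wrist','w7.png')"
```

```text
t 17.4 p [ 0.4433 -0.3306  0.0333] jaw -29.35 down [ 0.002 -0.003 -1.   ] F [0.1 0.1 0.6] w 0.0005 q [ 0.54  0.92  0.04  1.92 -0.09  0.3   0.13]
```

View pics/w7.png

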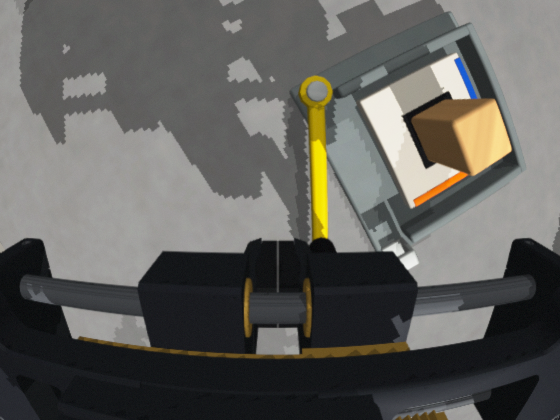

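The keeper follows the fingers: the bar runs from (316,92) to the knob at (320,245), about 30° still open. Continuing.

Request:
drive_tool --plan '[{"hand":1,"linear":[0.01,-0.003,0],"dr":[0,0,0]},{"hand":1,"linear":[0.01,-0.003,0],"dr":[0,0,0]},{"hand":1,"linear":[0.01,-0.001,0],"dr":[0,0,0]},{"hand":1,"linear":[0.006,0,0],"dr":[0,0,0]},{"hand":1,"linear":[0,0,0],"dr":[0,0,0]},{"hand":1,"linear":[0,0,0],"dr":[0,0,0]}]'

```text
time: 18.05
eef_pos: [0.4781, -0.3361, 0.0327]
tcp_rot: [-0.358, 0.611, -0.61, 0.356]
wrist_force: [-0.3, -0.3, 0.1]
width: 0.0007
```

```bash
python3 -c "
from h import *
st()"
```

```text
t 18.05 p [ 0.4781 -0.3361  0.0327] jaw -29.35 down [-0.003 -0.    -1.   ] F [-0.3 -0.3  0.1] w 0.0007 q [ 0.51  0.94  0.05  1.82 -0.1   0.38  0.11]
```

No stop force yet. I push in 3 mm steps until resistance shows.

Request:
drive_tool --plan '[{"hand":1,"linear":[0.003,0,0],"dr":[0,0,0]},{"hand":1,"linear":[0.003,0,0],"dr":[0,0,0]},{"hand":1,"linear":[0,0,0],"dr":[0,0,0]}]'

```text
time: 18.35
eef_pos: [0.4818, -0.3357, 0.0325]
tcp_rot: [-0.359, 0.612, -0.609, 0.355]
wrist_force: [-0.5, 0.7, 0.9]
width: 0.0001
```

```bash
python3 -c "
from h import *
st()"
```

```text
t 18.35 p [ 0.4818 -0.3357  0.0325] jaw -29.41 down [-0.007  0.001 -1.   ] F [-0.5  0.7  0.9] w 0.0001 q [ 0.5   0.95  0.05  1.81 -0.1   0.4   0.11]
```

Request:
drive_tool --plan '[{"hand":1,"linear":[0.004,0,0],"dr":[0,0,0]},{"hand":1,"linear":[0.004,0,0],"dr":[0,0,0]},{"hand":1,"linear":[0.003,0,0],"dr":[0,0,0]}]'

```text
time: 18.65
eef_pos: [0.4821, -0.3354, 0.0322]
tcp_rot: [-0.362, 0.618, -0.605, 0.348]
wrist_force: [-5.1, 1.2, 4.7]
width: 0.0004
```

```bash
python3 -c "
from h import *
st();grab('wrist');st()
c=load('wrist')['image'];cv2.imwrite('pics/w8.png',cv2.resize(c[0:280,200:560],None,fx=2,fy=2)[...,::-1])"
```

```text
t 18.65 p [ 0.4821 -0.3354  0.0322] jaw -29.73 down [-0.027  0.007 -1.   ] F [-5.1  1.2  4.7] w 0.0004 q [ 0.49  0.95  0.06  1.79 -0.1   0.43  0.1 ]
t 18.7 p [ 0.4822 -0.3355  0.0323] jaw -29.72 down [-0.027  0.007 -1.   ] F [-7.5  0.9  5.7] w 0.0001 q [ 0.49  0.95  0.06  1.79 -0.1   0.43  0.1 ]
```

View pics/w8.png

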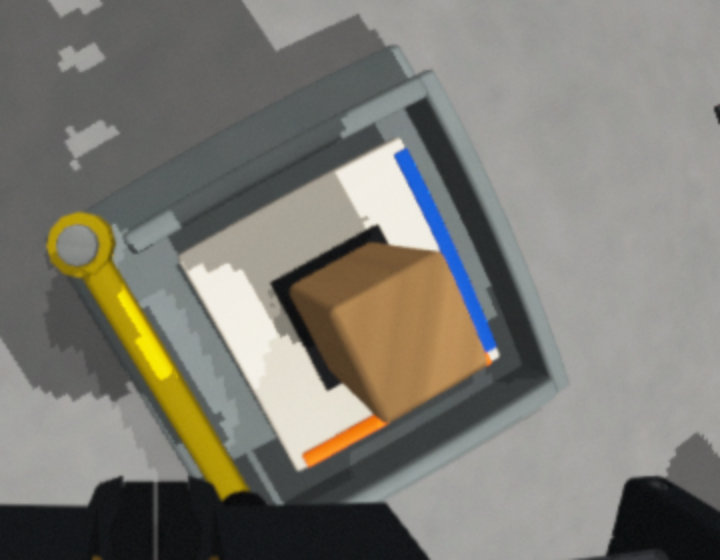

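A hard stop is reached (7.5 N, no further travel), and the bar lies along the cradle front. I retract in -x, then up, and verify.

Request:
drive_tool --plan '[{"hand":1,"linear":[-0.012,0.005,0],"dr":[0,0,0]},{"hand":1,"linear":[-0.02,0.008,0],"dr":[0,0,0]},{"hand":1,"linear":[-0.005,0,0.03],"dr":[0,0,0]},{"hand":1,"linear":[0,0,0.04],"dr":[0,0,0]},{"hand":1,"linear":[0,0.02,0.04],"dr":[0,0,0]},{"hand":1,"linear":[0,0.03,0.02],"dr":[0,0,0]},{"hand":1,"linear":[0,0,0],"dr":[0,0,0]},{"hand":1,"linear":[0,0,0],"dr":[0,0,0]}]'

```text
time: 19.5
eef_pos: [0.4478, -0.2714, 0.167]
tcp_rot: [-0.36, 0.616, -0.607, 0.35]
wrist_force: [-0.9, -0.3, -0.2]
width: 0.0006
```

```bash
python3 -c "
from h import *
st();grab('top');grab('scene')
o=np.zeros((560,800,3),np.uint8)
c=load('top')['image'];o[:480,:360]=cv2.resize(c[195:275,364:424],None,fx=6,fy=6,interpolation=2)
c=load('scene')['image'];o[:400,370:800]=cv2.resize(c[275:355,319:405],None,fx=5,fy=5,interpolation=2)
cv2.imwrite('pics/f.png',o[...,::-1])"
```

```text
t 19.5 p [ 0.4478 -0.2714  0.167 ] jaw -29.75 down [-0.018  0.004 -1.   ] F [-0.9 -0.3 -0.2] w 0.0006 q [ 0.4   0.67  0.1   1.93 -0.1   0.56  0.04]
```

```bash
python3 - <<'E'
from h import *
w=grab('wrist')
def ana(c,fish,box=None):
    h=cv2.cvtColor(np.ascontiguousarray(c['image']),cv2.COLOR_RGB2HSV);m=cv2.inRange(h,(20,150,90),(33,255,255))
    n,l,s,ct=cv2.connectedComponentsWithStats(cv2.dilate(m,np.ones((3,3))))
    for i in range(1,n):
        ys,xs=np.nonzero((l==i)&(m>0))
        if len(xs)<12: continue
        W=np.array([pt(c,u,v,.023,fish)[:2] for u,v in zip(xs,ys)])
        if not(.38<W[:,0].mean()<.56 and -.42<W[:,1].mean()<-.22): continue
        d=np.linalg.svd(W-W.mean(0))[2][0]
        print(len(xs),W.mean(0).round(4),W.min(0).round(4),W.max(0).round(4),'ang',np.degrees(np.arctan2(d[1],d[0])).round(1))
for n,f in (('scene',False),('top',False),('wrist',True)): print(n);ana(load(n),f)
E
```

```text
scene
141 [ 0.4973 -0.3126] [ 0.487  -0.3729] [ 0.5046 -0.2644] ang -88.8
top
59 [ 0.5014 -0.2946] [ 0.4948 -0.3278] [ 0.5067 -0.2632] ang -88.2
wrist
704 [ 0.4991 -0.2999] [ 0.4912 -0.3431] [ 0.5063 -0.2601] ang -88.8
100 [ 0.4077 -0.403 ] [ 0.3936 -0.4288] [ 0.4213 -0.374 ] ang -116.9
```

```bash
python3 -c "
from plant import finish_job
print(finish_job())"
```

```text
the job is handed in; nothing more can be done
None
```

I rubbed the orange edge and then the blue edge along the bar, each in one stroke from green to black. I then set the tile in the cradle, pushed the keeper shut and handed the job in at about 19.6 s of the 67 s allowed. The hand-in gives no verdict.

- **Strokes:** at each check the bar was pushed back about 3–5 mm by position. The contact force was 2.8–4.1 N, and the edge was within about 0.5° of flush.
- **Tile in the cradle:** before closing the keeper, its centre measured about 0 mm fore-aft and 1.5 mm sideways from the nest centre. The last wrist picture, taken with the keeper pressed shut, still showed it lying flat in the nest.
- **Keeper:** it reached a hard stop at 7.5 N. After I backed off, three cameras put the bar at -88.2 to -88.8°. With the cradle turned about 1°, that is shut to within about 0.02 rad.
- **Gripper:** it was retracted and touching nothing.

**Disagreements and gaps:**
- The top camera read about 4–5 mm low in y compared with the wrist camera and the grasp. I trusted the wrist camera.
- The picture limit stopped my last overall look, so the final keeper check is by colour measurement only, and the tile was not re-measured after the arm withdrew.
- I did not re-measure the bystanders, but no move went near them.

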